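# Turn the finished adaptor's status flag to green

## Robot

A 6-joint arm with a two-finger parallel gripper is mounted at the origin on the work surface. World frame = base frame: x ahead of the robot, y to its left, z up, the work surface at z = 0. Lengths are in m, angles in rad, forces in N, time in s.
With the tool pointing down it reaches from about 0.425 to 0.95 m from the base axis. Payload 3.5 kg.
Tool frame: the origin (TCP) lies midway between the tips of the shut fingers; the grasp point (between the pads) lies 19 mm behind it (arm.tcp_to_grasp is the distance from the TCP to the grasp point, in m); z points along the fingers, y is the direction in which the jaws open and shut (so a half turn about z gives the same grasp; the last joint's range is limited). The gripper opens to 85 mm and grips with 20 to 120 N. Pads are 22 mm wide; open, the fingers measure 114 mm over their backs; the gripper's body (76 mm by 85 mm) begins 54 mm behind the grasp point. The pads swing forward as they close: fully open they stand 13 mm farther back than shut.
Start: joints at [-1.368, 0.286, 1.577, -0, 1.279, -0.15], TCP at [0.233, -0.633, 0.201] pointing down, gripper open.
Joint ranges: [-2.77, 2.77], [-0.9, 2.22], [0.21, 2.48], [-1.53, 4.67], [0.24, 2.81], [-2.84, 2.84]. Speed limits (rad/s): [2.79, 2.79, 3.14, 3.14, 3.14, 3.14].

## Interface

Orientations are given as a unit quaternion [w, x, y, z].
In Python, from cell import arm gives the robot as it stands. Calls block until the motion is done:
- arm.movep(position, orientation): joint-space move of the TCP to a pose.
- arm.move_linear(position, orientation=None, rate=0.15, stop_force=None): straight line of the TCP; orientation=None keeps the orientation; rate is the mean speed in m/s. With stop_force (N) it stops when the force on the tool has changed by that much, and returns True; else False.
- arm.goto_joints(angles): joint-space move.
- arm.command_gripper(opening): finger opening in m; the grip force is fixed at half the most; returns when the fingers have stopped.
- arm.wait(seconds).
- arm.inverse_kinematics(position, orientation): joint angles nearest the present ones, or None.
- arm.get_state(): the state.
- arm.camera(name): name is "side" or "top" or "wrist"; returns the picture (420x560x3 uint8, red, green, blue); there is no depth.
- arm.camera_model(name): a dict with "fx", "fy", "cx", "cy" (pixels), "world_to_cam" (4x4, takes a point from world to camera coordinates); the wrist camera has in their place "mount" (4x4, takes a point from camera to tool coordinates, whose origin is the TCP and whose axes are the flange's). Camera axes: x right, y down, z forward; pixel columns grow to the right and rows downward; lengths in m; the calibration is good to about 2 mm. A picture is of the moment at which its call begins: read the wrist's pose just before it. camera_model takes no time and is no camera call.
A pose or a line that the arm cannot do raises arm.IKError and nothing moves.
- arm.hand_in(): hands the job in, once; it reports no verdict.
The state is a dict: "time_s": time; "joint_pos": joint angles; "joint_velocities": joint speeds; "tau": joint torques, N m; "position": TCP position; "orientation": TCP orientation; "wrist_force": force on the tool from outside, world axes, zero at the start; "moment": the same for the moment, N m; "width": finger opening in m.
Only numpy, scipy, OpenCV 4.12 (cv2) and the standard library are available. Lean on these libraries where they do the work, as an engineer would, in place of code of your own. Each camera call takes 0.05 s, during which the arm holds its last target.

## Task

The square-to-round steel adaptor has been ground and is finished, so turn the status flag on the stand nearest to it: with a fingertip, gently push the hinged flag up by its free edge, right over its pivot, until it lies flat on the other side with the green face up. Do not lift or carry anything, leave the other stand's flag as it is, and do not shift the stands, the work pieces or the tools on the bench.

Things in the scene. Friction and masses are not known exactly. Their poses are not given: they have to be found in the camera images.
- left_flag (a joint): hinged flag of the left (y > 0) stand, rad: 0 = level on the outer side of the stand (away from the middle of the bench), red face up; pi/2 = upright; pi = turned right over, level on the inner side, green face up. It starts between 0.05 and 0.45. The hinge is stiff (0.045 N m, about 1 N at the free edge): the flag stays at whatever angle it is left and does not fall over by itself.
- right_flag (a joint): hinged flag of the right (y < 0) stand, rad: 0 = level on the outer side of the stand (away from the middle of the bench), red face up; pi/2 = upright; pi = turned right over, level on the inner side, green face up. It starts between 0.05 and 0.45. The hinge is stiff (0.045 N m, about 1 N at the free edge): the flag stays at whatever angle it is left and does not fall over by itself.
- left_pivot (a point): centre of the left (y > 0) stand's hinge pin, 90 mm above the bench, midway between two uprights (y = +-36 mm, 100 mm tall). Axes: x = level, from the outer rest to the inner rest, the way the flag is to go over (within 0.45 rad of straight towards the middle of the bench); y = along the pin; z = up. The flag is 56 mm wide (y), 5 mm thick, red on one face, green on the other, 50 g; its free end is 90 mm from the pin.
- right_pivot (a point): centre of the right (y < 0) stand's hinge pin, 90 mm above the bench, midway between two uprights (y = +-36 mm, 100 mm tall). Axes: x = level, from the outer rest to the inner rest, the way the flag is to go over (within 0.45 rad of straight towards the middle of the bench); y = along the pin; z = up. The flag is 56 mm wide (y), 5 mm thick, red on one face, green on the other, 50 g; its free end is 90 mm from the pin.
- left_flag_edge (a point): centre of the round bar (10 mm diameter, 58 mm long, along the hinge direction) at the free edge of the left flag, 85 mm from the hinge pin
- right_flag_edge (a point): the same point on the right flag
- left_stand: the left flag stand: loose, 1.6 kg, grey base plate 120 (x) by 110 (y) by 16 mm, uprights and rest pegs (10 mm diameter at x = +-38 mm, 86 mm tall); origin under the centre of the base plate, axes as at its pivot. The hinged flag is part of it
- right_stand: the right flag stand: loose, 1.6 kg, grey base plate 120 (x) by 110 (y) by 16 mm, uprights and rest pegs (10 mm diameter at x = +-38 mm, 86 mm tall); origin under the centre of the base plate, axes as at its pivot. The hinged flag is part of it
- adaptor: the finished work piece: bare bright steel spout, square below (about 70 mm wide) and a round open tube of 58 mm diameter above, 150 mm tall, standing upright; origin under its centre. It stands next to one of the two stands, on the robot side of it, left (y > 0) or right (y < 0): that stand's flag is the one to turn
- pipe: the unfinished work piece: copper-coloured pipe of 52 mm diameter on a dark round flange of 90 mm diameter, 112 mm tall; origin under its centre. It stands beside the other stand
- hammer: hammer lying on the bench beyond the stands; to be left alone
- wrench: wrench lying on the bench beyond the stands; to be left alone
- can: white lidded can, 64 mm diameter, 100 mm tall, beyond the stands; to be left alone
- grinder: angle grinder, about 290 mm long and 95 mm high, lying at the left; to be left alone
- brass_bar: brass bar, 18 mm diameter, 160 mm long, lying in front of the robot; to be left alone
There are look-alikes about, which are no part of the job. What is shaped like the right_stand but yellow is not meant.

How it is judged:
By the outcome, as a careful person would: the job done as asked, in the order asked, and still so for the second after the job is handed in, with the robot touching nothing.
It also fails if it takes over 45 s, if anything falls off the work surface, if the arm or the gripper's body presses on something with over 40 N, if the wrist force passes 120 N, or if a joint passes its speed limit or range.

## Working session

There is one attempt and no reset: what is moved stays moved. The work goes in short steps, each a Python script; the robot and the scene stay as the last script left them, time stands still between calls to the robot, and variables do not carry over. Pictures are saved under pics/ and viewed, and the job is handed in when it is done.

```bash
mkdir -p pics; ls
python3 - <<'E'
from cell import arm
import cv2
for n in("top","side","wrist"):
    cv2.imwrite(f"pics/{n}0.png",arm.camera(n)[:,:,::-1])
    m=arm.camera_model(n);print(n,m)
s=arm.get_state();print(s)
E
```

```text
pics
top {'fx': 532.0578215370574, 'fy': 532.0578215370574, 'cx': 279.417707963803, 'cy': 217.94593873631317, 'world_to_cam': array([[ 0.03828244, -0.99926015,  0.00368966, -0.03124112],
       [-0.97911923, -0.03824804, -0.19965627,  0.49623417],
       [ 0.19964967,  0.00403071, -0.97985905,  1.53532462],
       [ 0.        ,  0.        ,  0.        ,  1.        ]])}
side {'fx': 502.10988443830126, 'fy': 502.10988443830126, 'cx': 279.1086824722312, 'cy': 200.19509436433427, 'world_to_cam': array([[-0.97618953, -0.21637709, -0.01532822,  0.4566783 ],
       [-0.15574897,  0.74834029, -0.64477055,  0.13627864],
       [ 0.1509843 , -0.62703091, -0.76422247,  1.67116766],
       [ 0.        ,  0.        ,  0.        ,  1.        ]])}
wrist {'fx': 372.2111034430511, 'fy': 372.2111034430511, 'cx': 285.09705198710634, 'cy': 207.64359815986023, 'mount': array([[-1.26061609e-03, -9.60765781e-01, -2.77358115e-01,
         6.94108611e-02],
       [ 9.99999081e-01, -1.07281566e-03, -8.28857519e-04,
         2.52448430e-05],
       [ 4.98783812e-04, -2.77358905e-01,  9.60766251e-01,
        -1.73741673e-01],
       [ 0.00000000e+00,  0.00000000e+00,  0.00000000e+00,
         1.00000000e+00]])}
{'time_s': 0.15, 'joint_pos': array([-1.36801902e+00,  2.86983801e-01,  1.57784697e+00,  1.80209235e-05,
        1.27860217e+00, -1.49996633e-01]), 'joint_velocities': array([ 1.58028378e-03, -2.54889613e-03, -2.88320603e-03,  3.61682091e-05,
       -7.63117732e-04, -1.69538365e-03]), 'tau': array([ 8.68775642e-04, -4.06605434e+01, -2.93139499e+01, -1.95512653e-04,
        3.99997298e-03, -2.70050009e-06]), 'position': array([ 0.23313276, -0.63285648,  0.19984718]), 'orientation': array([-9.20052886e-04,  9.84484149e-01,  1.75471120e-01, -1.56569864e-05]), 'wrist_force': array([-0.36132762, -0.26121286,  0.35939522]), 'moment': array([-0.00208861, -0.00803564, -0.01982694]), 'width': 0.08550059600026176}
```

View pics/top0.png

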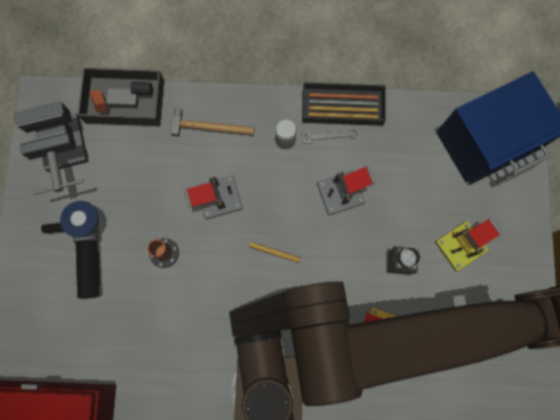

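View pics/side0.png

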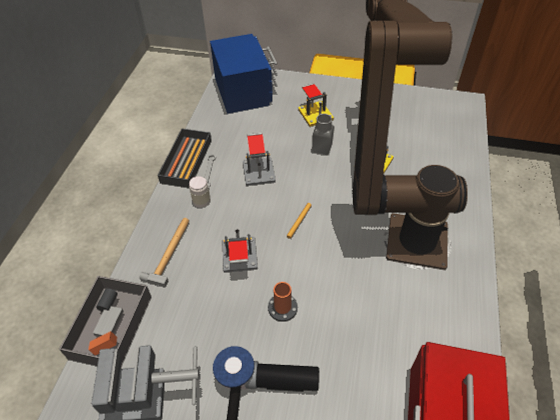

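The top view shows:
- **Flag stands:** grey left at (215,196), grey right at (345,190), and a yellow look-alike at (465,245).
- **Work pieces:** steel adaptor at (404,259), on the right, and copper pipe at (160,250), on the left.

The flag to turn is therefore on the grey right stand, not the yellow one. I'll check that in close crops.

Run:
```python
import cv2
t=cv2.imread("pics/top0.png");s=cv2.imread("pics/side0.png")
cv2.imwrite("pics/tc.png",cv2.resize(t[150:230,300:400],None,fx=7,fy=7,interpolation=cv2.INTER_CUBIC))
cv2.imwrite("pics/sc.png",cv2.resize(s[70:200,220:360],None,fx=5,fy=4.6*5/4.6 if 0 else 4.6,interpolation=cv2.INTER_CUBIC))
```

```text
(no output)
```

View pics/tc.png

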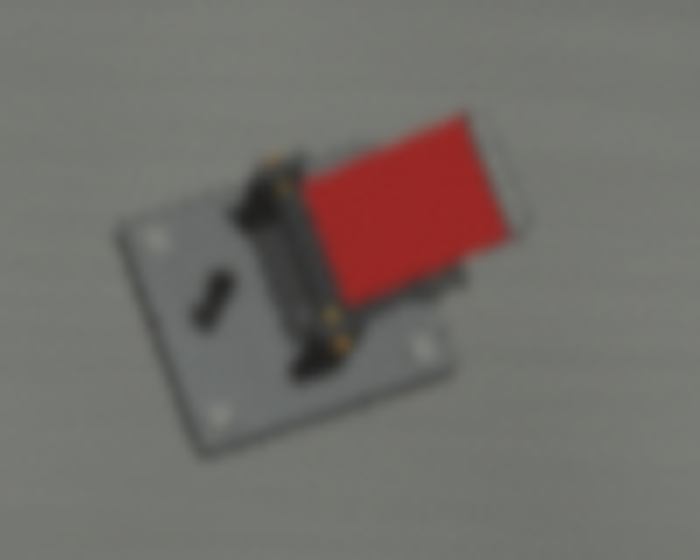

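View pics/sc.png

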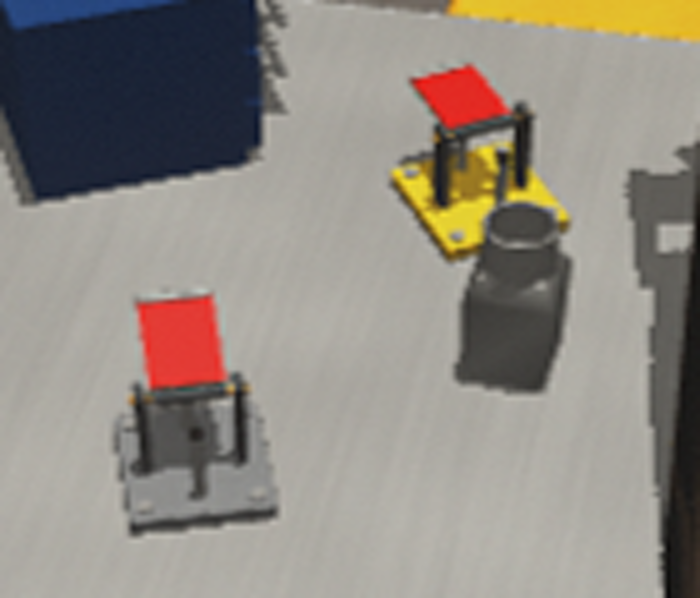

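```bash
cat > h.py <<'E'
import numpy as np
from cell import arm
def proj(n,P):
    m=arm.camera_model(n);P=np.atleast_2d(P);c=P@m["world_to_cam"][:3,:3].T+m["world_to_cam"][:3,3]
    return np.c_[m["fx"]*c[:,0]/c[:,2]+m["cx"],m["fy"]*c[:,1]/c[:,2]+m["cy"]]
def stand(p,L):
    L=np.atleast_2d(L);c,s=np.cos(p[2]),np.sin(p[2])
    return L@np.array([[c,s,0],[-s,c,0],[0,0,1]])+[p[0],p[1],0]
E
cat > fit.py <<'E'
from h import *
from scipy.optimize import least_squares
T=lambda u,v:(300+(u+.5)/7-.5,150+(v+.5)/7-.5)
S=lambda u,v:(220+(u+.5)/5-.5,70+(v+.5)/4.6-.5)
base=[((.06,-.055,.016),"top",T(122,224)),((.06,.055,.016),"top",T(203,450)),((-.06,.055,.016),"top",T(453,366)),
 ((.06,-.055,.016),"side",S(130,520)),((.06,.055,.016),"side",S(274,503))]
# flag: (y)
flag=[(-.028,"top",T(466,112)),(.028,"top",T(513,238)),(-.028,"side",S(138,302)),(.028,"side",S(213,295))]
def f(p):
    r=[]
    for L,n,uv in base: r+=list(proj(n,stand(p,L))[0]-uv)
    for y,n,uv in flag:
        a=p[3];R=p[4]; L=(-R*np.cos(a)-.0025*-np.sin(a)*-1*-1 if 0 else -R*np.cos(a)+.0025*np.sin(a),y,.09+R*np.sin(a)+.0025*np.cos(a))
        r+=list(proj(n,stand(p,L))[0]-uv)
    # pin centre is midway between uprights: flag root
    return r
q=least_squares(f,[.85,-.15,1.9,.25,.08])
print(q.x,np.round(q.fun,2))
p=q.x
print(proj("top",stand(p,[[0,-.036,.09],[0,.036,.09]])),T(275,165),T(340,340))
print(proj("side",stand(p,[[0,-.036,.09],[0,.036,.09]])),S(135,398),S(242,387))
E
python3 fit.py
```

```text
[ 0.59306831 -0.1981013   1.92935556  0.41225817  0.08155786] [-0.29 -0.13 -0.03  0.67  1.18  0.63 -0.98  0.28  0.12  0.55 -0.03  0.38
 -0.02  0.13 -0.76 -0.03 -0.54 -0.14]
[[339.82256779 174.49758601]
 [348.08934481 196.99347642]] (338.85714285714283, 173.14285714285714) (348.14285714285717, 198.14285714285714)
[[246.87037833 156.399229  ]
 [266.64762566 154.21484763]] (246.6, 156.1304347826087) (268.0, 153.73913043478262)
```

The crop confirms the choice. The adaptor is square below and round above, and the only non-yellow stand near it is the grey right one. The fit gives stand (0.593, -0.198), yaw 1.929 and flag angle about 0.41, with residuals around 1 px and the pin projecting onto the uprights. Next I'll plan the arc with the fingers shut and check the IK.

```bash
cat >> h.py <<'E'
from scipy.spatial.transform import Rotation as Ro
p=np.array([.5931,-.1981,1.9294]); R=.085
def quat(t,sg=1):
    xs=np.array([np.cos(p[2]),np.sin(p[2]),0]);ys=np.array([-xs[1],xs[0],0])
    z=xs*np.cos(t)-np.array([0,0,1])*np.sin(t);y=sg*ys
    q=Ro.from_matrix(np.c_[np.cross(y,z),y,z]).as_quat();return q[[3,0,1,2]]
def push(a,t,off=0,sg=1,s=.008,h=.016):
    bar=np.array([-R*np.cos(a),.09+R*np.sin(a)]);n=np.array([np.sin(t),np.cos(t)]);d=np.array([np.cos(t),-np.sin(t)])
    c=bar-n*(h+off)+d*s
    return stand(p,[c[0],0,c[1]])[0],quat(t,sg)
def tilt(a): return np.interp(a,[.2,1.5],[np.pi/4,np.pi/2])
E
python3 - <<'E'
from h import *
# adaptor position
from scipy.optimize import least_squares
for n,z,uv in(("top",.15,(408,257)),("side",.15,(324,119))):
    q=least_squares(lambda v:proj(n,[v[0],v[1],z])[0]-uv,[.5,-.3]);print("adaptor",n,q.x)
np.set_printoptions(precision=2,suppress=True)
for sg in(1,-1):
    for a,off in((.2,.1),(.2,.0),(.4,0),(.8,0),(1.2,0),(1.57,0),(2.0,0)):
        P,Q=push(a,tilt(a),off,sg);j=arm.inverse_kinematics(P,Q);print(sg,a,P,j)
    for x in(.036,.085):
        print(arm.inverse_kinematics(stand(p,[x,0,.2])[0],quat(np.pi/2,sg)))
E
```

```text
adaptor top [ 0.38100884 -0.36991968]
adaptor side [ 0.37896855 -0.37328628]
1 0.2 [ 0.65 -0.35  0.02] [-0.75  1.02  0.98  0.33  1.86  2.01]
1 0.2 [ 0.62 -0.28  0.09] [-0.71  0.8   1.2   0.36  1.84  2.04]
1 0.4 [ 0.62 -0.28  0.11] [-0.7   0.71  1.27  0.31  1.75  2.05]
1 0.8 [ 0.62 -0.26  0.14] [-0.65  0.53  1.42  0.22  1.56  2.09]
1 1.2 [ 0.61 -0.24  0.16] [-0.58  0.35  1.58  0.11  1.36  2.17]
1 1.57 [ 0.6  -0.21  0.17] [-0.5   0.23  1.71  0.    1.2   2.28]
1 2.0 [ 0.59 -0.18  0.16] [-0.46  0.19  1.77  0.    1.18  2.32]
[-0.44  0.13  1.76  0.    1.25  2.34]
[-0.38  0.07  1.83  0.    1.25  2.4 ]
-1 0.2 [ 0.65 -0.35  0.02] [-0.75  1.02  0.98  0.33  1.86 -1.14]
-1 0.2 [ 0.62 -0.28  0.09] [-0.71  0.8   1.2   0.36  1.84 -1.1 ]
-1 0.4 [ 0.62 -0.28  0.11] [-0.7   0.71  1.27  0.31  1.75 -1.09]
-1 0.8 [ 0.62 -0.26  0.14] [-0.65  0.53  1.42  0.22  1.56 -1.05]
-1 1.2 [ 0.61 -0.24  0.16] [-0.58  0.35  1.58  0.11  1.36 -0.97]
-1 1.57 [ 0.6  -0.21  0.17] [-0.5   0.23  1.71  0.    1.2  -0.86]
-1 2.0 [ 0.59 -0.18  0.16] [-0.46  0.19  1.77  0.    1.18 -0.82]
[-0.44  0.13  1.76  0.    1.25 -0.8 ]
[-0.38  0.07  1.83  0.    1.25 -0.74]
```

Run:
```python
import cv2
t=cv2.imread("pics/top0.png");s=cv2.imread("pics/side0.png")
a=cv2.resize(t[60:200,430:560],None,fx=3,fy=3,interpolation=cv2.INTER_CUBIC)
b=cv2.resize(s[25:130,195:325],None,fx=3,fy=4,interpolation=cv2.INTER_CUBIC)
cv2.imwrite("pics/box.png",cv2.hconcat([a,b]))
```

```text
(no output)
```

View pics/box.png

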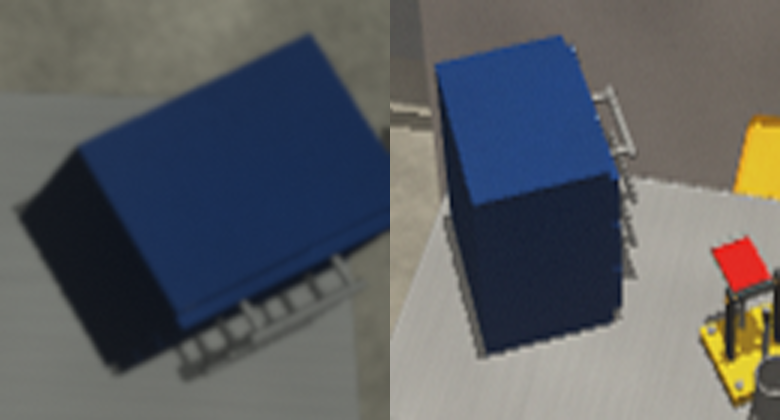

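Run:
```python
from h import *
from scipy.optimize import least_squares
for nm,a,b in(("near",(490,168.3),(270.7,68.8)),("left",(456.7,109.3),(223.3,76.2))):
    q=least_squares(lambda v:np.r_[proj("top",v)[0]-a,proj("side",v)[0]-b],[.6,-.5,.2]);print(nm,q.x,q.fun)
for P in[(.62,-.28,.09),(.67,-.40,.25),(.70,-.45,.33),(.72,-.55,.35)]:print(proj("top",P),proj("side",P))
```

```text
near [ 0.6326407  -0.59254509  0.18293213] [-0.0018899   0.37421073 -0.50820044 -0.167879  ]
left [ 0.8021823  -0.50342476  0.18704582] [ 0.00690709  0.38354183 -0.49427307 -0.18942842]
[[371.81788823 177.92466831]] [[255.13673009 139.06666932]]
[[427.17119939 145.23867236]] [[247.68716941  82.73035044]]
[[455.37920612 124.20928013]] [[241.77531508  55.05754659]]
[[497.68335658 115.20640042]] [[243.27780524  34.43939261]]
```

Run:
```python
from h import *
import cv2
arm.command_gripper(0.0)
s=arm.get_state();arm.move_linear(s["position"]+[0,0,.12],rate=.25)
P,Q=push(.2,np.pi/4,0,-1);P0=P+[0,0,0];d=stand(p,[np.cos(np.pi/4),0,-np.sin(np.pi/4)])[0]-[p[0],p[1],0]
arm.movep(P-d*.15+[0,0,.05],Q)
arm.move_linear(P-d*.09,Q,rate=.15,stop_force=8)
for n in("wrist","side","top"):cv2.imwrite(f"pics/{n}1.png",arm.camera(n)[:,:,::-1])
s=arm.get_state();print(s["time_s"],s["position"],P-d*.09,s["wrist_force"],s["width"])
a=cv2.imread("pics/side1.png")[60:180,190:340];cv2.imwrite("pics/s1c.png",cv2.resize(a,None,fx=5,fy=5,interpolation=2))
```

```text
4.3417 [ 0.64721806 -0.34199027  0.15535776] [ 0.64665832 -0.34099477  0.15355594] [ 0.12900153 -0.37137613 -0.51178632] -0.00033204951440070015
```

View pics/s1c.png

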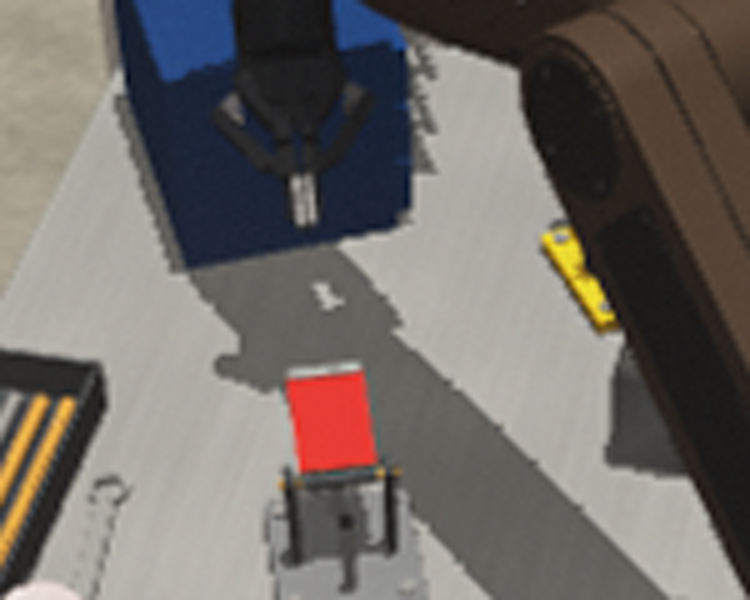

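View pics/wrist1.png

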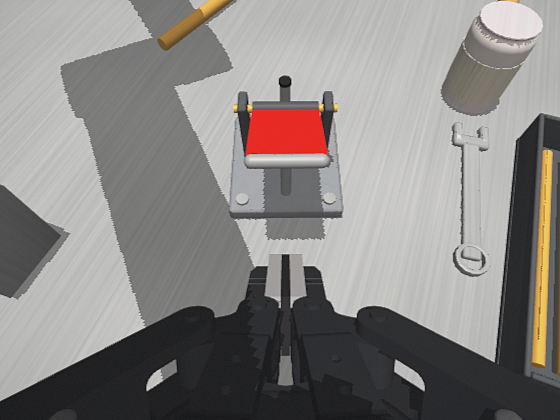

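The wrist view shows the flag bar from (248,161) to (326,161), centred on the fingers at column 286. I'll check the predicted bar against this view and then go in.

Run:
```python
from h import *
import cv2
m=arm.camera_model("wrist");s=arm.get_state()
q=s["orientation"];T=np.eye(4);T[:3,:3]=Ro.from_quat(q[[1,2,3,0]]).as_matrix();T[:3,3]=s["position"]
W=np.linalg.inv(T@m["mount"])
for a in(.36,.41,.46):
  for y in(-.029,.029):
    L=stand(p,[-R*np.cos(a),y,.09+R*np.sin(a)])[0];c=W[:3,:3]@L+W[:3,3];print(a,m["fx"]*c[0]/c[2]+m["cx"],m["fy"]*c[1]/c[2]+m["cy"])
for y in(-.055,.055):
    L=stand(p,[-.06,y,.016])[0];c=W[:3,:3]@L+W[:3,3];print("plate",m["fx"]*c[0]/c[2]+m["cx"],m["fy"]*c[1]/c[2]+m["cy"])
P,Q=push(.2,np.pi/4,0,-1)
print(arm.move_linear(P,Q,rate=.08,stop_force=5))
s=arm.get_state();print(s["time_s"],s["position"]-P,s["wrist_force"])
cv2.imwrite("pics/w2.png",arm.camera("wrist")[:,:,::-1])
```

```text
0.36 328.52801020592716 166.58897329810551
0.36 243.2396014881278 166.64002470400845
0.41 328.99770714826684 161.25416253042775
0.41 242.79502142005774 161.3031950234764
0.46 329.44682991953545 155.64366625218113
0.46 242.369098076723 155.69047026712002
plate 343.34479322091454 212.82973227125075
plate 227.57050892735515 212.92891474285358
False
5.6167 [ 0.00033296 -0.00056236  0.00059519] [-0.17854956  0.69546604 -0.54181236]
```

View pics/w2.png

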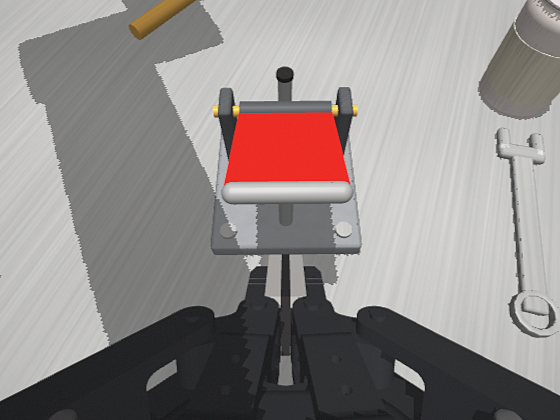

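The prediction matches: bar row 161 against 161 seen, and lateral within 2 mm. The finger is below and outside the bar with no contact. Pushing up along the arc.

Run:
```python
from h import *
import cv2
for a in np.arange(.35,1.01,.13):
    P,Q=push(a,tilt(a),0,-1)
    hit=arm.move_linear(P,Q,rate=.05,stop_force=7)
    s=arm.get_state();print(round(a,2),hit,s["time_s"],s["wrist_force"].round(2))
    if hit:break
for n in("wrist","side"):cv2.imwrite(f"pics/{n}3.png",arm.camera(n)[:,:,::-1])
a=cv2.imread("pics/side3.png")[60:180,190:340];b=cv2.resize(a,(500,400),interpolation=2)
c=cv2.imread("pics/wrist3.png")[:,130:430];cv2.imwrite("pics/c3.png",cv2.hconcat([b,cv2.resize(c,(286,400))]))
```

```text
0.35 False 6.075 [1.4  0.59 0.16]
0.48 False 6.45 [-0.16 -0.14  0.06]
0.61 False 6.825 [ 0.32 -0.63  0.31]
0.74 False 7.1917 [ 1.31 -0.42  0.09]
0.87 False 7.5583 [-0.45  0.34 -0.28]
1.0 False 7.925 [ 0.27 -0.8  -0.58]
```

View pics/c3.png

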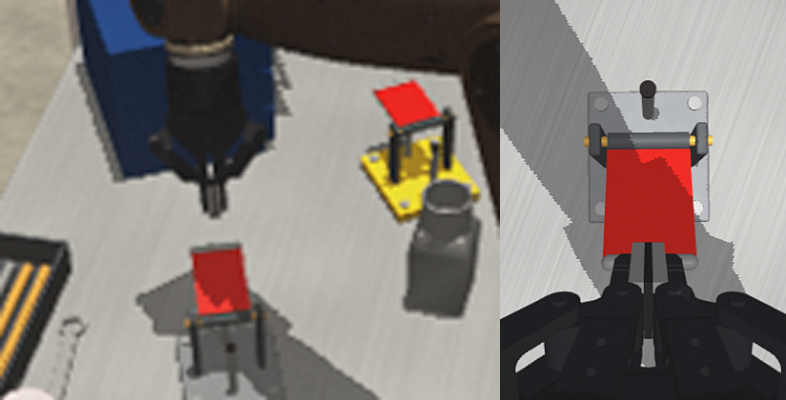

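Run:
```python
from h import *
import cv2
m=arm.camera_model("wrist");s=arm.get_state()
q=s["orientation"];T=np.eye(4);T[:3,:3]=Ro.from_quat(q[[1,2,3,0]]).as_matrix();T[:3,3]=s["position"]
W=np.linalg.inv(T@m["mount"])
def pw(L):
    c=W[:3,:3]@L+W[:3,3];return m["fx"]*c[0]/c[2]+m["cx"],m["fy"]*c[1]/c[2]+m["cy"]
print("tcp",s["position"],push(1.0,tilt(1.0),0,-1)[0],proj("side",s["position"]),pw(s["position"]))
for a in(.41,.6,.8,1.0,1.1):
    L=stand(p,[-R*np.cos(a),0,.09+R*np.sin(a)])[0];print(a,proj("side",L),pw(L))
a=cv2.imread("pics/side3.png")[100:180,225:295];cv2.imwrite("pics/c4.png",cv2.resize(a,(630,600*80//70*70//80),interpolation=2))
```

```text
tcp [ 0.61360993 -0.2536702   0.14845491] [ 0.61374431 -0.25317946  0.14912722] [[254.21479826 132.2521366 ]] (np.float64(287.11089284774414), np.float64(247.05338728113455))
0.41 [[253.93774456 133.8609567 ]] (np.float64(287.4945105184561), np.float64(276.60710258297246))
0.6 [[253.96110229 132.40482824]] (np.float64(287.62017648921324), np.float64(266.12052428265076))
0.8 [[254.09564521 131.73959406]] (np.float64(287.73806171967095), np.float64(247.4483678964433))
1.0 [[254.34065806 132.01462321]] (np.float64(287.8285184669168), np.float64(220.79871746438553))
1.1 [[254.50255932 132.51088064]] (np.float64(287.85924787088595), np.float64(204.73493973282666))
```

View pics/c4.png

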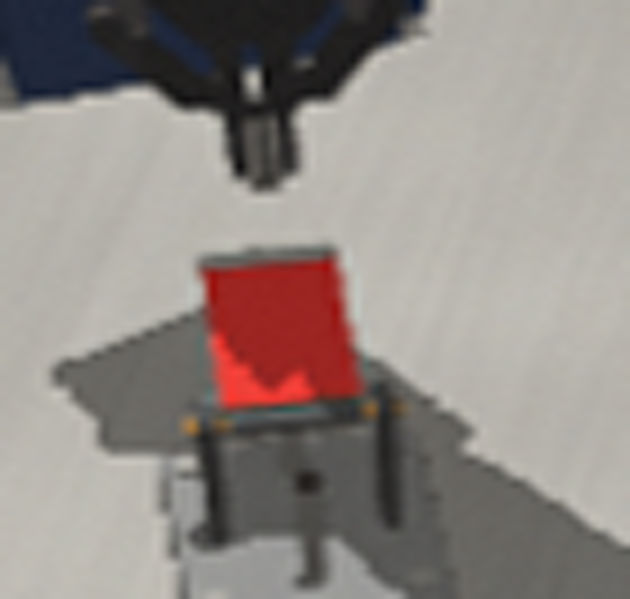

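View pics/wrist3.png

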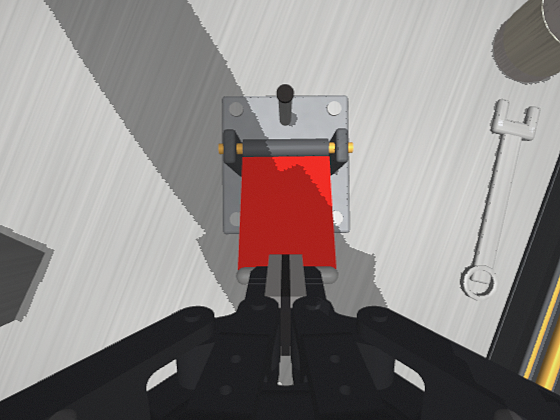

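The flag is still at about 0.42. The visible fingertip, at (254,125) in the side view, is short of the reported TCP, which projects to (254,132). The finger therefore passed outside the bar. I'll measure the real tip position.

Run:
```python
from h import *
import cv2
m=arm.camera_model("wrist");s=arm.get_state()
q=s["orientation"];Rm=Ro.from_quat(q[[1,2,3,0]]).as_matrix();T=np.eye(4);T[:3,:3]=Rm;T[:3,3]=s["position"]
W=np.linalg.inv(T@m["mount"])
def pw(L):
    c=W[:3,:3]@L+W[:3,3];return np.array([m["fx"]*c[0]/c[2]+m["cx"],m["fy"]*c[1]/c[2]+m["cy"]])
for b in(0,.01,.02,.03):
  for x in(-.011,0,.011):
    L=s["position"]-Rm[:,2]*b+Rm[:,0]*x;print(b,x,proj("side",L)[0].round(1),pw(L).round(1))
a=cv2.imread("pics/side3.png")[105:145,235:275];b=cv2.imread("pics/wrist3.png")[230:310,245:325]
cv2.imwrite("pics/c5.png",cv2.hconcat([cv2.resize(a,(400,400),interpolation=2),cv2.resize(b,(400,400),interpolation=2)]))
```

```text
0 -0.011 [254. 131.] [287.1 267.2]
0 0 [254.2 132.3] [287.1 247.1]
0 0.011 [254.5 133.5] [287.1 226.3]
0.01 -0.011 [253.7 128.5] [287.2 276.1]
0.01 0 [254.  129.7] [287.2 255. ]
0.01 0.011 [254.2 131. ] [287.2 233.2]
0.02 -0.011 [253.5 125.9] [287.3 286. ]
0.02 0 [253.7 127.2] [287.4 263.9]
0.02 0.011 [254.  128.4] [287.4 241. ]
0.03 -0.011 [253.3 123.3] [287.5 297.1]
0.03 0 [253.5 124.6] [287.5 273.9]
0.03 0.011 [253.8 125.8] [287.5 249.7]
```

View pics/c5.png

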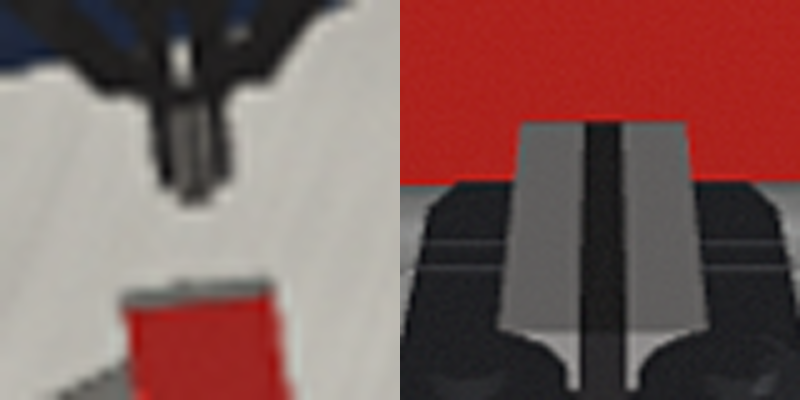

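Run:
```python
from h import *
import cv2
P,Q=push(.2,np.pi/4,0,-1);Rm=Ro.from_quat(Q[[1,2,3,0]]).as_matrix()
pos=np.array([0.64721806,-0.34199027,0.15535776])
for b in(0,.01,.02,.03,.04):
  for x in(-.011,.011):
    L=pos-Rm[:,2]*b+Rm[:,0]*x;print(b,x,proj("side",L)[0].round(1),proj("top",L)[0].round(1))
a=cv2.imread("pics/side1.png")[80:120,230:270];b=cv2.imread("pics/top1.png")[140:190,375:425]
cv2.imwrite("pics/c6.png",cv2.hconcat([cv2.resize(a,(400,400),interpolation=2),cv2.resize(b,(400,400),interpolation=2)]))
print(arm.get_state()["width"])
```

```text
0 -0.011 [251.1 114.1] [399.6 163.2]
0 0.011 [251.3 113.6] [395.7 163.2]
0.01 -0.011 [250.8 111.4] [402.5 161.7]
0.01 0.011 [251.  110.9] [398.6 161.7]
0.02 -0.011 [250.5 108.7] [405.4 160.2]
0.02 0.011 [250.7 108.1] [401.5 160.2]
0.03 -0.011 [250.2 106. ] [408.3 158.7]
0.03 0.011 [250.4 105.4] [404.5 158.6]
0.04 -0.011 [249.9 103.3] [411.3 157.2]
0.04 0.011 [250.1 102.7] [407.5 157.1]
0.0001953766627048022
```

View pics/c6.png

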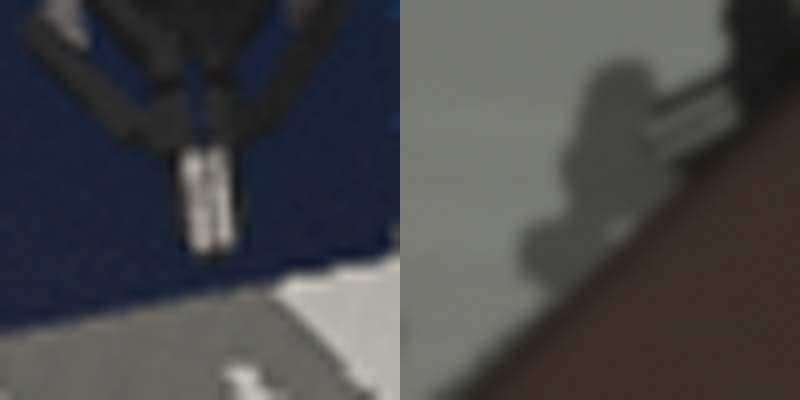

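Side and top views agree across both poses: the fingertip really ends 30 mm short of the nominal TCP. I'll correct for that, retreat and redo the push.

```bash
sed -i 's/s=.008,h/s=.038,h/' h.py
python3 - <<'E'
from h import *
import cv2
P,Q=push(.15,np.pi/4,0,-1);d=stand(p,[np.cos(np.pi/4),0,-np.sin(np.pi/4)])[0]-[p[0],p[1],0]
print(arm.move_linear(P-d*.09,Q,rate=.15,stop_force=5))
print(arm.move_linear(P,Q,rate=.1,stop_force=5))
s=arm.get_state();print(s["time_s"],s["position"]-P,s["wrist_force"])
for n in("wrist","side"):cv2.imwrite(f"pics/{n}7.png",arm.camera(n)[:,:,::-1])
a=cv2.imread("pics/side7.png")[100:180,215:315];b=cv2.resize(a,(500,400),interpolation=2)
c=cv2.imread("pics/wrist7.png")[:,130:430];cv2.imwrite("pics/c7.png",cv2.hconcat([b,cv2.resize(c,(286,400))]))
E
```

```text
True
True
8.85 [-0.00123404  0.00113528  0.02454059] [-0.91592209  0.17858527 -1.01088388]
```

View pics/c7.png

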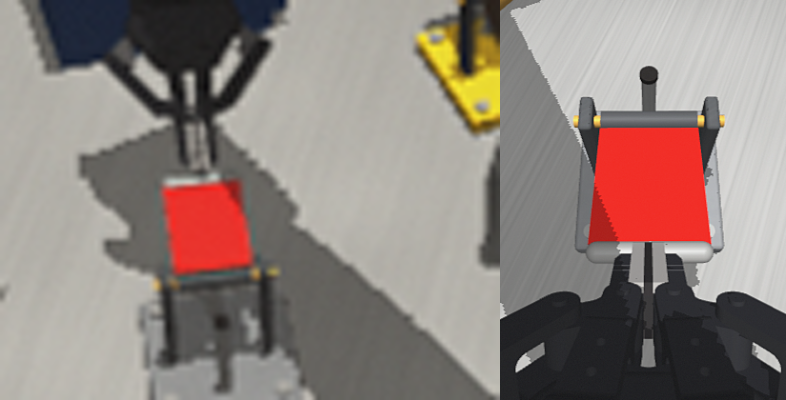

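Run:
```python
from h import *
import cv2
m=arm.camera_model("wrist");s=arm.get_state()
q=s["orientation"];Rm=Ro.from_quat(q[[1,2,3,0]]).as_matrix();T=np.eye(4);T[:3,:3]=Rm;T[:3,3]=s["position"]
W=np.linalg.inv(T@m["mount"])
def pw(L):
    c=W[:3,:3]@L+W[:3,3];return np.array([m["fx"]*c[0]/c[2]+m["cx"],m["fy"]*c[1]/c[2]+m["cy"]])
tip=s["position"]-.03*Rm[:,2]
xs=np.array([np.cos(p[2]),np.sin(p[2]),0]);print("tip local x,z",(tip-[p[0],p[1],0])@xs,tip[2],"axis",Rm[:,2]@xs,Rm[2,2],s["wrist_force"])
for a in(.2,.3,.35,.41,.47):
    L=stand(p,[-R*np.cos(a),0,.09+R*np.sin(a)])[0];print(a,pw(L),L[2])
a=cv2.imread("pics/wrist7.png")[230:330,225:345]
cv2.imwrite("pics/c8.png",cv2.resize(a,None,fx=5,fy=5,interpolation=2))
```

```text
tip local x,z -0.0844295130981876 0.11685968275969591 axis 0.599073754798577 -0.8006933929996636 [ 1.35867006  0.60459776 -0.00788557]
0.2 [285.98411642 276.10316904] 0.1068868931175802
0.3 [286.02955114 267.74333202] 0.11511921756621386
0.35 [286.05301932 262.6144369 ] 0.11914631363371336
0.41 [286.0816771  255.59707352] 0.12388179287867594
0.47 [286.11070098 247.62438536] 0.12849533425722082
```

View pics/c8.png

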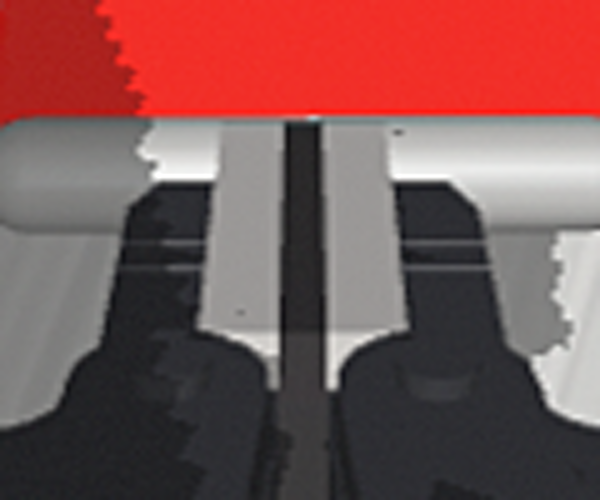

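The bar row has moved to 265, so the flag was nudged down to about 0.33, because the tip came down on top of the bar. I should have halted after the first stop. Next I'll retreat outward and re-enter lower with more overlap, halting on any contact.

```bash
sed -i 's/s=.038,h/s=.052,h/' h.py
python3 - <<'E'
from h import *
import cv2,sys
s=arm.get_state();q=s["orientation"];z=Ro.from_quat(q[[1,2,3,0]]).as_matrix()[:,2]
P,Q=push(.05,np.pi/4,0,-1);d=stand(p,[np.cos(np.pi/4),0,-np.sin(np.pi/4)])[0]-[p[0],p[1],0]
def go(*a,**k):
    h=arm.move_linear(*a,**k);s=arm.get_state();print(h,round(s["time_s"],2),s["position"].round(3),s["wrist_force"].round(1))
    if h:sys.exit()
go(s["position"]-z*.03,rate=.05,stop_force=8)
go(P-d*.13,Q,rate=.08,stop_force=10)
go(P,Q,rate=.08,stop_force=8)
for n in("wrist","side"):cv2.imwrite(f"pics/{n}9.png",arm.camera(n)[:,:,::-1])
a=cv2.imread("pics/side9.png")[100:180,215:315];b=cv2.resize(a,(500,400),interpolation=2)
c=cv2.imread("pics/wrist9.png")[:,130:430];cv2.imwrite("pics/c9.png",cv2.hconcat([b,cv2.resize(c,(286,400))]))
E
```

```text
False 9.68 [ 0.623 -0.277  0.117] [ 0.3 -0.8  0.3]
False 10.7 [ 0.646 -0.339  0.138] [-0.   0.6  0.8]
False 12.47 [ 0.614 -0.254  0.047] [-0.6  0.   0.9]
```

View pics/c9.png

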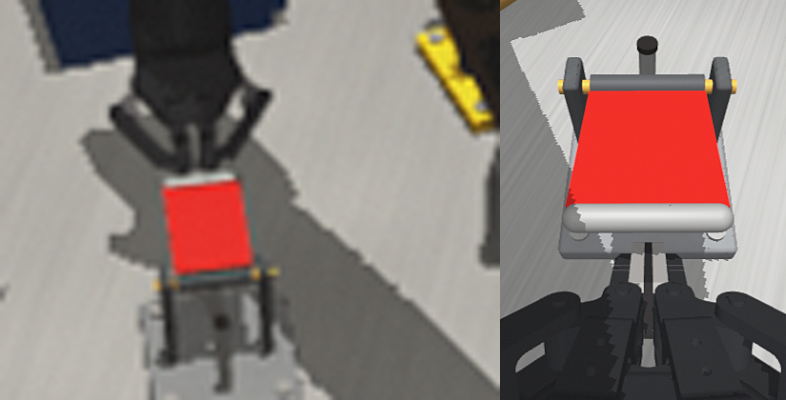

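The side view now shows the tip hidden under the bar. Pushing up.

Run:
```python
from h import *
import cv2
for a in np.arange(.2,.82,.15):
    P,Q=push(a,tilt(a),0,-1)
    hit=arm.move_linear(P,Q,rate=.04,stop_force=8)
    s=arm.get_state();print(round(a,2),hit,round(s["time_s"],2),s["wrist_force"].round(2))
    if hit:break
for n in("wrist","side"):cv2.imwrite(f"pics/{n}10.png",arm.camera(n)[:,:,::-1])
a=cv2.imread("pics/side10.png")[100:180,215:315];b=cv2.resize(a,(500,400),interpolation=2)
c=cv2.imread("pics/wrist10.png")[:,130:430];cv2.imwrite("pics/c10.png",cv2.hconcat([b,cv2.resize(c,(286,400))]))
```

```text
0.2 False 13.04 [-0.29 -0.3  -1.1 ]
0.35 False 13.45 [ 0.24 -0.53 -0.06]
0.5 False 13.85 [ 0.82  0.03 -0.27]
0.65 False 14.24 [0.54 0.03 0.08]
0.8 False 14.62 [ 0.92  0.14 -0.56]
```

View pics/c10.png

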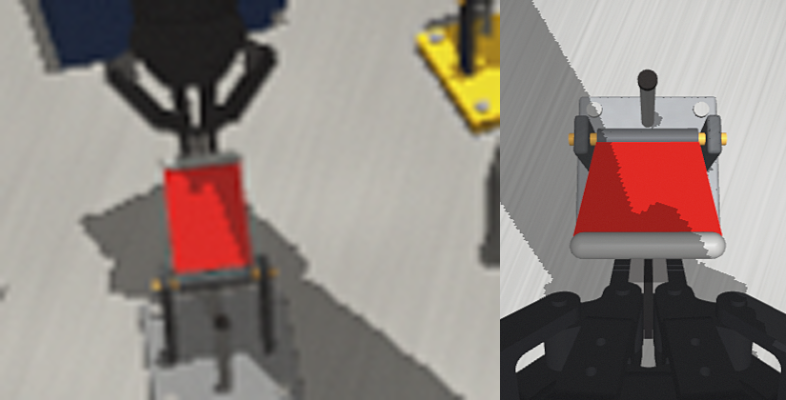

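The flag is rising with the bar riding on the fingers. Continuing over the top.

Run:
```python
from h import *
import cv2
for a in np.arange(.95,2.1,.15):
    P,Q=push(a,tilt(a),0,-1)
    hit=arm.move_linear(P,Q,rate=.04,stop_force=8)
    s=arm.get_state();print(round(a,2),hit,round(s["time_s"],2),s["wrist_force"].round(2))
    if hit:break
for n in("wrist","side"):cv2.imwrite(f"pics/{n}11.png",arm.camera(n)[:,:,::-1])
a=cv2.imread("pics/side11.png")[100:180,215:315];b=cv2.resize(a,(500,400),interpolation=2)
c=cv2.imread("pics/wrist11.png")[:,130:430];cv2.imwrite("pics/c11.png",cv2.hconcat([b,cv2.resize(c,(286,400))]))
```

```text
0.95 False 15.11 [ 0.52 -0.42  0.57]
1.1 False 15.48 [-0.66 -0.26  0.42]
1.25 False 15.85 [0.07 0.08 0.71]
1.4 False 16.22 [-0.  -1.1 -0.1]
1.55 False 16.61 [-0.24  0.52  0.02]
1.7 False 17.07 [-0.5   0.04  0.27]
1.85 False 17.54 [ 1.3   0.71 -0.24]
2.0 False 18.01 [-0.29  0.31  0.05]
```

View pics/c11.png

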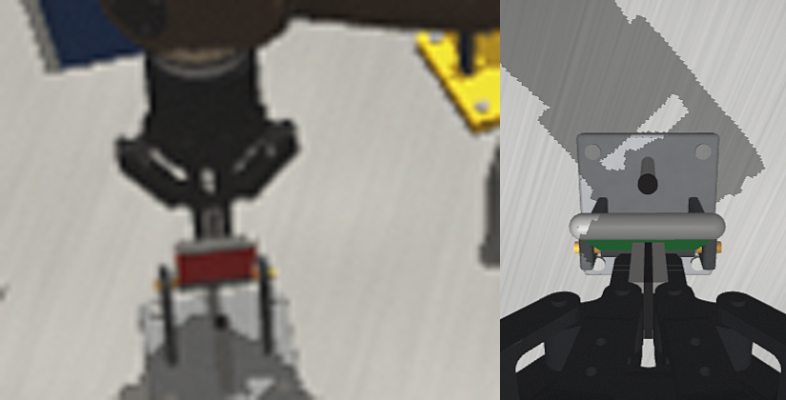

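The flag is past upright with its green face showing, and the bar is ahead of the fingers. Now I'll back off, go over the top and press down from above.

Run:
```python
from h import *
import cv2,sys
TIP=.034
xs=np.array([np.cos(p[2]),np.sin(p[2]),0])
Q=quat(np.pi/2,-1)
def go(*a,**k):
    h=arm.move_linear(*a,**k);s=arm.get_state();print(h,round(s["time_s"],2),s["position"].round(3),s["wrist_force"].round(1))
    if h:sys.exit()
s=arm.get_state();go(s["position"]-xs*.015,Q,rate=.06,stop_force=8)
s=arm.get_state();go(np.r_[s["position"][:2],.215-TIP],Q,rate=.1,stop_force=10)
def top(a,dz=0):return stand(p,[-R*np.cos(a)+.003,0,.095+R*np.sin(a)-TIP+dz])[0]
go(np.r_[top(1.9)[:2],.215-TIP],Q,rate=.08,stop_force=8)
for a in np.r_[1.9,np.arange(2.05,2.6,.15)]:
    go(top(a),Q,rate=.04,stop_force=8)
for n in("wrist","side"):cv2.imwrite(f"pics/{n}12.png",arm.camera(n)[:,:,::-1])
a=cv2.imread("pics/side12.png")[100:180,215:315];b=cv2.resize(a,(500,400),interpolation=2)
c=cv2.imread("pics/wrist12.png")[:,130:430];cv2.imwrite("pics/c12.png",cv2.hconcat([b,cv2.resize(c,(286,400))]))
```

```text
False 18.51 [ 0.592 -0.195  0.115] [0.2 0.4 0.4]
False 19.32 [ 0.591 -0.194  0.18 ] [ 0.3  0.5 -1. ]
False 19.8 [ 0.582 -0.169  0.181] [ 1.4 -0.   0.2]
False 20.94 [ 0.583 -0.17   0.142] [-1.1 -0.9 -0.3]
False 21.41 [ 0.578 -0.158  0.136] [-0.6  0.1 -0.2]
False 21.88 [ 0.574 -0.148  0.129] [ 0.7  0.2 -0.2]
False 22.34 [ 0.571 -0.139  0.121] [-0.5  0.5 -0.2]
False 22.81 [ 0.568 -0.131  0.111] [ 0.3 -0.1  0.3]
```

View pics/c12.png

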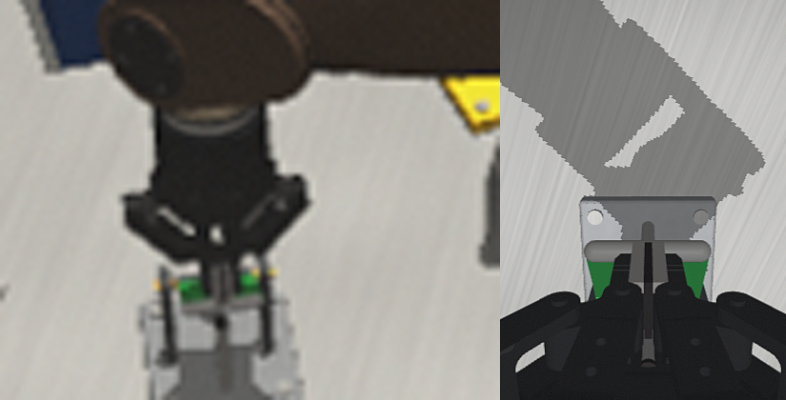

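The bar is under the tips and going down with the green face up. Pressing down to the rest.

Run:
```python
from h import *
import cv2,sys
TIP=.034
Q=quat(np.pi/2,-1)
def top(a,dz=0):return stand(p,[-R*np.cos(a)+.003,0,.095+R*np.sin(a)-TIP+dz])[0]
for a,dz in[(2.65,0),(2.8,0),(2.95,0),(3.05,0),(3.1416,0),(3.1416,-.012)]:
    h=arm.move_linear(top(a,dz),Q,rate=.03,stop_force=6);s=arm.get_state();print(a,h,round(s["time_s"],2),s["position"].round(4),s["wrist_force"].round(1))
    if h:break
s=arm.get_state()
arm.move_linear(s["position"]+[0,0,.13],rate=.12)
for n in("wrist","side","top"):cv2.imwrite(f"pics/{n}13.png",arm.camera(n)[:,:,::-1])
print(arm.get_state()["time_s"])
a=cv2.imread("pics/side13.png")[100:180,215:315];b=cv2.resize(a,(500,400),interpolation=2)
c=cv2.imread("pics/wrist13.png")[:,130:430];cv2.imwrite("pics/c13.png",cv2.hconcat([b,cv2.resize(c,(286,400))]))
```

```text
2.65 False 23.48 [ 0.5656 -0.125   0.1009] [ 0.  -0.6  0.1]
2.8 False 24.06 [ 0.5638 -0.1202  0.0892] [0.3 0.4 0.8]
2.95 False 24.63 [ 0.5626 -0.1171  0.0769] [ 0.1  0.3 -0.2]
3.05 False 25.07 [ 0.5621 -0.1159  0.0684] [-0.5 -0.3  0.8]
3.1416 True 25.33 [ 0.563  -0.1161  0.0644] [-0.9  1.   3.8]
26.725
```

View pics/c13.png

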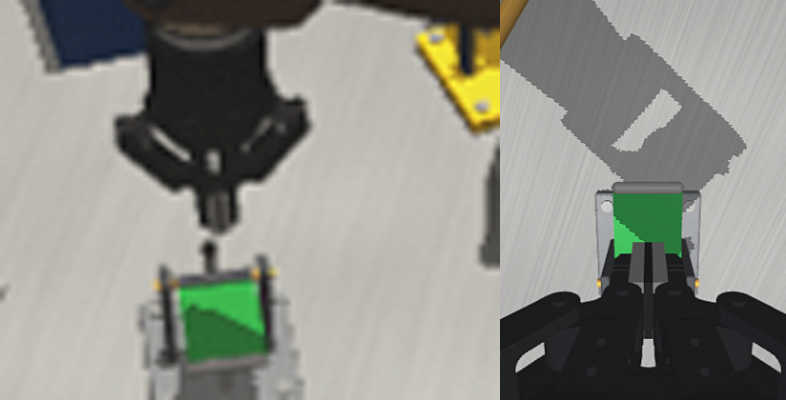

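Run:
```python
from h import *
import cv2
s=arm.get_state();arm.move_linear(s["position"]+[0,0,.08],rate=.15)
arm.goto_joints(np.r_[-1.2,arm.get_state()["joint_pos"][1:]])
for n in("side","top"):cv2.imwrite(f"pics/{n}14.png",arm.camera(n)[:,:,::-1])
print(arm.get_state()["time_s"])
a=cv2.imread("pics/side14.png")[100:190,205:305];b=cv2.resize(a,(400,360),interpolation=2)
c=cv2.imread("pics/top14.png")[145:235,300:400];cv2.imwrite("pics/c14.png",cv2.hconcat([b,cv2.resize(c,(400,360),interpolation=2)]))
for a in(2.9,3.0,3.14):
    L=stand(p,[[-R*np.cos(a),y,.09+R*np.sin(a)] for y in(-.029,.029)]);
    print(a,((proj("side",L)-[205,100])*4+1.5).round(0).tolist(),((proj("top",L)-[300,145])*4+[401.5,1.5]).round(0).tolist())
L=stand(p,[[.06,-.055,.016],[.06,.055,.016],[-.06,.055,.016]])
print(((proj("side",L)-[205,100])*4+1.5).round(0).tolist(),((proj("top",L)-[300,145])*4+[401.5,1.5]).round(0).tolist())
```

```text
29.175
2.9 [[185.0, 276.0], [251.0, 269.0]] [[460.0, 155.0], [487.0, 229.0]]
3.0 [[186.0, 284.0], [252.0, 277.0]] [[457.0, 159.0], [483.0, 232.0]]
3.14 [[186.0, 294.0], [252.0, 287.0]] [[455.0, 163.0], [481.0, 236.0]]
[[160.0, 333.0], [280.0, 320.0], [263.0, 228.0]] [[468.0, 147.0], [516.0, 280.0], [663.0, 231.0]]
```

View pics/c14.png

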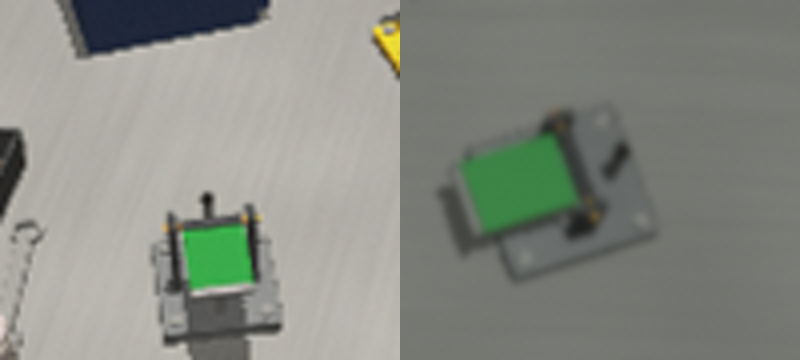

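View pics/side14.png

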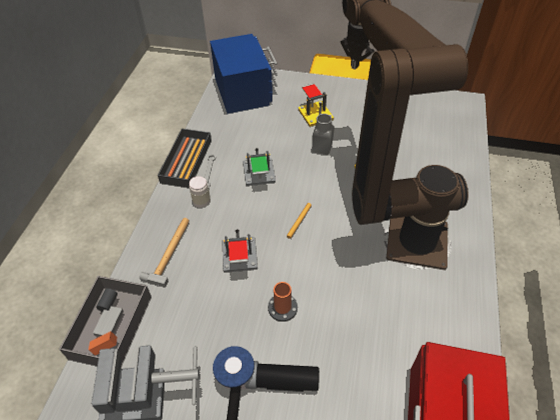

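Run:
```python
import cv2
a=cv2.imread("pics/side0.png")[145:195,235:285];b=cv2.imread("pics/side14.png")[145:195,235:285]
cv2.imwrite("pics/c15.png",cv2.hconcat([cv2.resize(x,(400,400),interpolation=2) for x in(a,b)]))
```

```text
(no output)
```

View pics/c15.png

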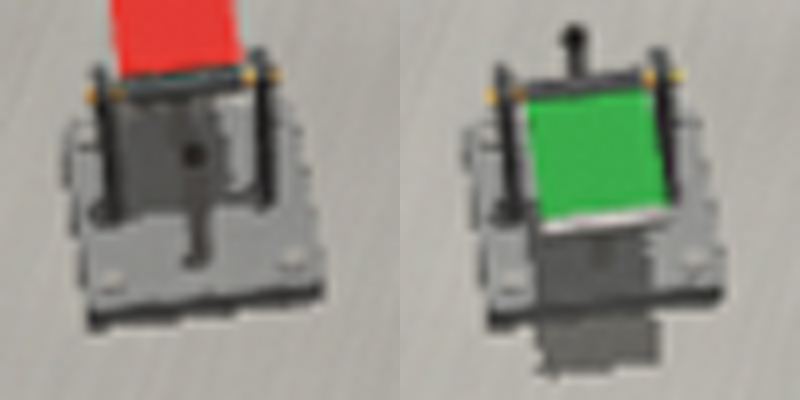

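The before and after crops show the stand in the same place: plate corners at (90,325) and (322,290) in both. The flag lies flat, green up.

```bash
python3 -c "
from cell import arm
arm.hand_in();print(arm.get_state()['time_s'])"
```

```text
the job is handed in; nothing more can be done
the job is handed in; nothing more can be done
```

I turned the flag on the grey right stand, the one by the steel adaptor. It now lies flat on the inner side with the green face up, and I handed the job in at about 29 s, inside the 45 s limit.

**How it was done:** with the fingers shut, I pushed the flag up by its edge bar and over the pivot. I then pressed the bar down from above until the force stop tripped at the rest.

**Last checks:**
- The bar sits in both the side and top views where a fully turned flag would put it.
- The stand's plate corners are at the same pixels before and after.
- The left stand's flag is still red side up, and in the side view the yellow stand, work pieces and tools look where they were. I judged that by eye and did not measure it.
- The arm is clear of everything.

**What went wrong on the way:**
- The real fingertip ends about 30–35 mm short of the stated TCP. Because of that, my first push missed the bar.
- On the second try the tip came down on top of the bar and lowered the flag slightly, from about 0.41 to 0.33 rad. One force stop also tripped in that move, and my script carried on to the next move instead of halting.
- I corrected for the offset and the third push worked. The force readings I took stayed below 4 N, with the stops set at 5–10 N.

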